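# Pit check: refit the bay cover, then hold the sprung hatch

## Task

Get the combat robot ready for its pit check: lower the loose bay cover over the two pins on the robot's front deck until it lies flush, without dropping it. Then take the hatch by its bar, raise it past the balance point of its spring, ease it back and finish still holding it by the bar, motionless, about six degrees below the balance point, with nothing else propping it. Leave the other things on the table where they are.

Things in the scene. Friction and masses are not known exactly. Their poses are not given: they have to be found in the camera images.
- cover: Loose bay cover lying left or right of the combat robot: aluminium plate 80 (x) x 140 (y) x 6 mm, about 0.3 kg, with an upright black grip fin on its middle, 50 mm long in x, 14 mm thick in y, top 49 mm above the plate's underside. Two 11 mm through holes on its y axis, 52 mm either side of the middle; fits either way round. Origin: centre of the underside.
- seat (a point): On the flat front deck (50 mm above the table) of the fixed grey combat robot, midway between two upright pins at y = +-52 mm: 8 mm thick, tapered, 13 mm tall. Axes: x towards the rear bay, y along the pins. The cover is home with its origin here and its y along this y, either way round. The bay's wall rises 74 mm behind (+x), to 50 mm above the deck.
- hatch_bar (a point): Middle of the hatch's grab bar: round steel bar 12 mm thick, 100 mm long, along the robot's y, on a post at each end at the hatch's front edge; its axis 44 mm above the hatch's top face. Axes turn with the hatch. Shut, it is 85 mm behind (+x of) the seat and 100 mm above it.
- hatch_hinge (a point): Middle of the hatch's hinge line (along the robot's y), at the robot's rear on the hatch's underside, 240 mm behind the seat and 50 mm above it. Axes turn with the hatch: the bar is 155 mm in front (-x) and 50 mm above (+z), 163 mm from the hinge line.
- hatch (a joint): Opening angle of the hatch (aluminium, 157 mm long, 172 mm wide, 0.45 kg) in rad: 0 shut and level (how it starts), growing as the front edge rises, stop at 1.45. A spring helps it: it balances at 1.00 rad (57 degrees); below that it falls shut by itself, above it rises to the stop by itself. About 1 N at the bar moves it.
- wedge_robot: Bystander: small blue wedge-shaped robot on four wheels, 125 mm long; lies on the side where the cover is not.
- screwdriver: Bystander: screwdriver lying by the flight case on the left, pointing away from the arm.
- screw_jar: Bystander: small jar, 60 mm wide, 70 mm tall.
- mug: Bystander: mug, about 90 mm tall.
- little_racer: Bystander: small orange robot, 70 mm long.
- tape_roll: Bystander: empty cardboard tape roll lying flat, 90 mm wide, 25 mm tall.
Things that resemble listed ones, but are neither listed nor needed, are in the scene too. Of the things shaped like the cover, the aluminium one is meant.

How it is judged (in metres and radians):
On the way, in this order (a step that is already met when the one before it is completed fails the run):
1. the cover lies flush on the deck over both pins, the hatch not yet raised (z of cover in the frame of seat between -0.003 and 0.003 m and horizontal distance between cover and seat below 0.005 m and angle between the y axis of cover and the y axis of seat, either way round below 0.08 rad and angle between cover's own z axis and vertical below 0.04 rad and contact force between the fingers and cover below 0.1 N and value of joint hatch below 0.5 rad), for 0.2 s.
2. the hatch is raised past its balance point by the gripper (value of joint hatch above 1.05 rad and contact force between the fingers and hatch above 0.3 N), for 0.1 s.
At the end, for the whole second after the job is handed in: The cover is flush over both pins (within 3 mm in height, 5 mm in position, 0.08 rad in yaw), and the gripper holds the hatch by its bar, still, at 0.79 to 0.98 rad, just below the balance point at 1.00 rad, with no loose thing propping it (value of joint hatch between 0.79 and 0.98 rad and velocity of joint hatch between -0.1 and 0.1 rad/s and contact force between the fingers and hatch above 0.3 N and distance between the grasp point and hatch_bar below 0.045 m and contact force between cover and hatch below 0.1 N and z of cover in the frame of seat between -0.003 and 0.003 m and horizontal distance between cover and seat below 0.005 m and angle between the y axis of cover and the y axis of seat, either way round below 0.08 rad and angle between cover's own z axis and vertical below 0.04 rad and linear speed of cover below 0.05 m/s); the arm keeps its last pose, push and grip.
It fails at once if the cover is dropped (moves faster than 0.5 m/s out of the fingers) (linear speed of cover above 0.5 m/s and contact force between the fingers and cover below 0.05 N).
It fails at once if a bystander is moved by more than 30 mm (distance of any of wedge_robot, screwdriver, screw_jar, mug, little_racer, tape_roll from where it was at the start of the episode above 0.03 m).
It also fails if it takes over 62 s, if anything falls off the work surface, if the arm or the gripper's body presses on something with over 40 N, if the wrist force passes 120 N, or if a joint passes its speed limit or range.

## Robot

A 6-joint arm with a two-finger parallel gripper is mounted at the origin on the work surface. World frame = base frame: x ahead of the robot, y to its left, z up, the work surface at z = 0. Lengths are in m, angles in degrees, forces in N, time in s.
With the tool pointing down it reaches from about 0.25 to 0.725 m from the base axis. Payload 9.7 kg.
Tool frame: the origin (TCP) lies midway between the tips of the shut fingers; the grasp point (between the pads) lies 19 mm behind it (bot.pinch_z is the distance from the TCP to the grasp point, in m); z points along the fingers, x is the direction in which the jaws open and shut, and the axes are right-handed (so a half turn about z gives the same grasp; the last joint's range is limited). The gripper opens to 85 mm and grips with 20 to 120 N. Pads are 22 mm wide; open, the fingers measure 114 mm over their backs; the gripper's body (76 mm by 85 mm) begins 54 mm behind the grasp point. The pads swing forward as they close: fully open they stand 13 mm farther back than shut.
Start: joints at [64.859, 4.979, 10.078, 95.1, 0, 90], TCP at [0.234, 0.498, 0.231] pointing down, gripper open.
Joint ranges: [-179.16, 179.16], [-48.56, 103.87], [-65.8, 70.77], [-126.05, 130.52], [-82.76, 87.17], [-180, 180]. Speed limits (degrees/s): [127.2, 127.2, 147.25, 180, 180, 180].

## Interface

Orientations are given as [roll, pitch, yaw] about the fixed x, y, z axes, in that order (R = Rz(yaw) Ry(pitch) Rx(roll)).
In Python, from workcell import bot gives the robot as it stands. The module is installed in compiled form; this text tells all that it offers.
- The arm moves only by the shell command python3 -m pendant 'ROWS' [FORCE]. ROWS is JSON, a list of rows, each a list of 7 numbers: the shift along the tool's x, y, z scaled (see below), then the turn, a rotation vector about the tool's x, y, z scaled (see below), then the closure, from 0 (fully open) to 1 (shut). In form: [[tx, ty, tz, wx, wy, wz, jaw], ...]. A call has 1 to 12 rows; each row shifts and turns the pose as measured when the row begins, along the tool's axes as they then stand; what a row does not reach is not made up. The controller multiplies each number of a shift by 0.25 m and each number of a turn by pi rad. A row lasts 1/10 s, in which the tool goes at most 50 mm and 8.59 degrees, less where a joint would pass 70% of its speed; a pose out of reach is approached as far as the arm can. A call with a number of a shift or a turn outside -1 to 1 is refused whole. A call with a gripper value outside its range is refused whole. The fingers move at their own pace and stop on an object; FORCE is the grip in N (left out, the last holds). Time passes only in rows, so rows that do not move let the fingers close. It gives the time, the measured TCP pose, the force and the opening at its end, in the units of the state.
- bot.get_obs(): the state, without advancing time (a new reading comes with each control period).
- bot.camera(name): name is "scene" or "side" or "wrist"; returns the picture (420x560x3 uint8, red, green, blue); there is no depth.
- bot.calibration(name): a dict with "intrinsics" (3x3 intrinsics, pixels), "k1" (the pictures are not rectified: a ray, as slopes to the right and down, at radius r is drawn at 1 + k1 r^2 times it, then the intrinsics apply), "xyz" and "attitude" of the camera in the world. Camera axes: x right, y up, looking along -z (the intrinsics and any distortion apply to the point x, -y, -z); pixel columns grow to the right and rows downward; lengths in m; the calibration is good to about 2 mm. A picture is of the moment at which its call begins: read the wrist's pose just before it. calibration takes no time and is no camera call; for the wrist camera it gives the pose at the moment of the call.
- bot.job_done(): hands the job in, once; it reports no verdict.
The state is a dict: "time": time; "q": joint angles; "qd": joint speeds; "joint_efforts": joint torques, N m; "ee_pos": TCP position; "tcp_rot": TCP orientation; "wrist_force": force on the tool from outside, world axes, zero at the start; "torque": the same for the moment, N m; "opening": finger opening in m.
Only numpy, scipy, OpenCV 4.12 (cv2) and the standard library are available. Lean on these libraries where they do the work, as an engineer would, in place of code of your own. Each camera call takes 0.05 s, during which the arm holds its last target.

## Working session

There is one attempt and no reset: what is moved stays moved. The work goes in short steps, Python scripts to look and compute and a shell command to move; the robot and the scene stay as the last step left them, time stands still between calls to the robot, and variables do not carry over. Pictures are saved under pics/ and viewed, and the job is handed in when it is done.

```bash
mkdir -p pics; ls
python3 - <<'E'
from workcell import bot
import cv2,numpy as np
o=bot.get_obs();print(o)
for n in("scene","side","wrist"):
    c=bot.calibration(n);print(n,c)
    im=bot.camera(n);cv2.imwrite(f"pics/{n}0.png",im[:,:,::-1])
E
```

```text
pics
{'time': 0.0, 'q': array([6.48593457e+01, 5.01040053e+00, 1.00338390e+01, 9.50986830e+01,
       6.43397106e-04, 9.00000212e+01]), 'qd': array([ 0.03287689,  0.02681908,  0.10284235, -0.02685015,  0.10927002,
        0.03257347]), 'joint_efforts': array([-2.90252494e-03, -5.20387995e+01,  4.64804614e+01,  1.61664840e-02,
       -1.12237722e-04,  3.47154625e-06]), 'ee_pos': array([0.2335635 , 0.49769262, 0.23058427]), 'tcp_rot': array([-1.79999357e+02,  7.52445351e-02,  6.48593245e+01]), 'wrist_force': array([ 0.02724542, -0.29764374,  0.24739534]), 'torque': array([-0.01732654,  0.01926377, -0.02116025]), 'opening': 0.08519826350246494}
scene {'intrinsics': array([[464.29775488,   0.        , 282.08551881],
       [  0.        , 464.29775488, 211.56707041],
       [  0.        ,   0.        ,   1.        ]]), 'k1': 0.02761024671209677, 'xyz': array([0.96517278, 0.54553282, 1.24658658]), 'attitude': array([ 3.15246668e+01, -8.94986849e-02,  1.38293018e+02])}
side {'intrinsics': array([[479.51173778,   0.        , 274.46734897],
       [  0.        , 479.51173778, 201.96325616],
       [  0.        ,   0.        ,   1.        ]]), 'k1': -0.07992606992011307, 'xyz': array([ 0.01958832, -1.0577217 ,  0.92456917]), 'attitude': array([ 5.67329585e+01, -2.57801495e-03, -2.49174835e+01])}
wrist {'intrinsics': array([[297.65655197,   0.        , 278.8960822 ],
       [  0.        , 297.65655197, 211.52988217],
       [  0.        ,   0.        ,   1.        ]]), 'k1': -0.052949578784134796, 'xyz': array([0.15798561, 0.53368278, 0.37322892]), 'attitude': array([-18.99965177,   0.11505817,  64.88585366])}
```

View pics/scene0.png

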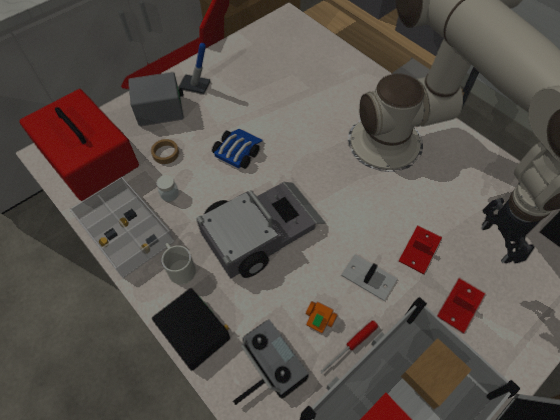

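View pics/side0.png

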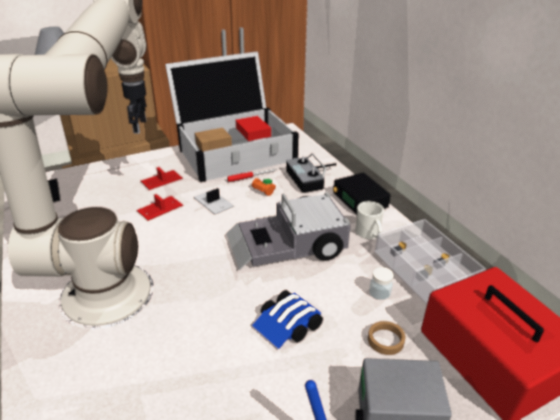

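View pics/wrist0.png

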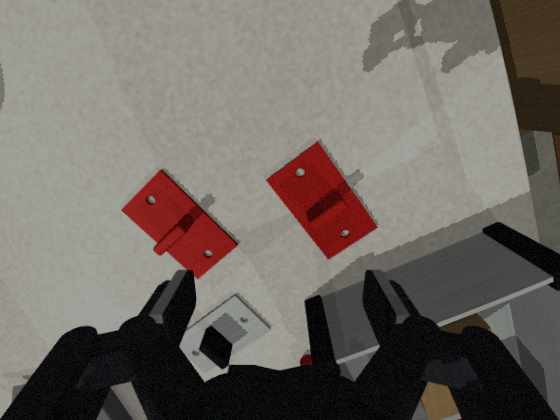

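The scene view shows the aluminium cover at about (370,277), the grey robot at about (255,230) with its deck at about (290,208), and the red decoys at (420,250) and (460,305). I'll zoom in to get features.

```bash
cat > h.py <<'E'
import numpy as np,cv2
from scipy.spatial.transform import Rotation as R
from workcell import bot
def ray(c,uv):
    p=cv2.undistortPoints(np.array([[uv]],float),c['intrinsics'],np.array([c['k1'],0,0,0,0.]))[0,0]
    d=R.from_euler('xyz',c['attitude'],degrees=True).apply([p[0],-p[1],-1]);return c['xyz'],d
def plane(c,uv,z):
    o,d=ray(c,uv);return o+d*(z-o[2])/d[2]
def proj(c,P):
    q=R.from_euler('xyz',c['attitude'],degrees=True).inv().apply(np.array(P)-c['xyz'])
    x,y=q[0]/-q[2],-q[1]/-q[2];f=1+c['k1']*(x*x+y*y);K=c['intrinsics'];return np.array([K[0,0]*x*f+K[0,2],K[1,1]*y*f+K[1,2]])
def tri(c1,u1,c2,u2):
    o1,d1=ray(c1,u1);o2,d2=ray(c2,u2)
    t=np.linalg.lstsq(np.c_[d1,-d2],o2-o1,rcond=None)[0];a=o1+t[0]*d1;b=o2+t[1]*d2;return (a+b)/2,np.linalg.norm(a-b)
E
python3 - <<'E'
import cv2
s=cv2.imread('pics/scene0.png')
cv2.imwrite('pics/sz.png',cv2.resize(s[165:315,180:400],None,fx=3.6,fy=3.6,interpolation=cv2.INTER_CUBIC))
s=cv2.imread('pics/side0.png')
cv2.imwrite('pics/dz.png',cv2.resize(s[170:280,185:365],None,fx=4.4,fy=4.4,interpolation=cv2.INTER_CUBIC))
E
```

```text
(no output)
```

View pics/sz.png

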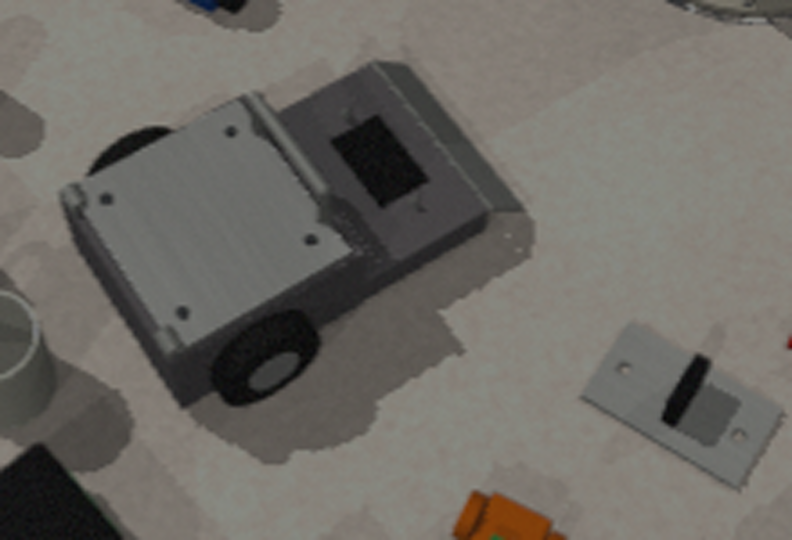

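View pics/dz.png

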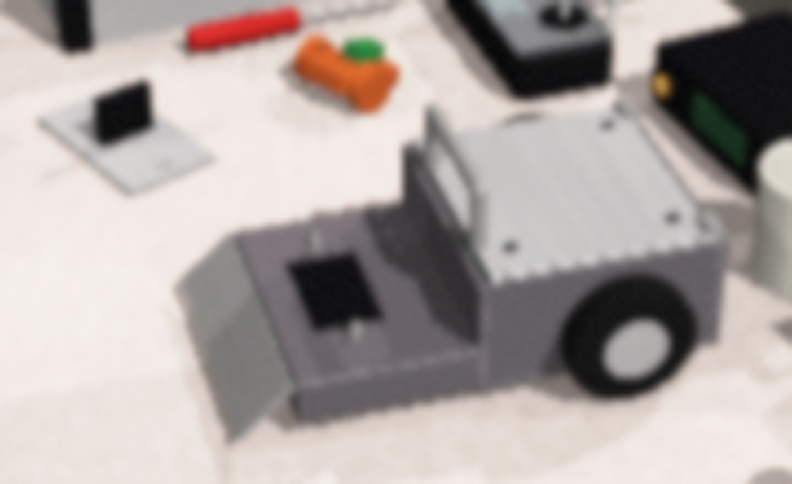

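Run:
```python
from h import *
cs=bot.calibration('scene');cd=bot.calibration('side')
S=lambda u,v:(u/3.6+180-.36,v/3.6+165-.36)
D=lambda u,v:(u/4.4+185-.38,v/4.4+170-.38)
pc=lambda n,p:print(n,np.round(p,4))
h1=plane(cs,S(623,368),.006);h2=plane(cs,S(739,434),.006);pc('holes',h1);pc('',h2);pc('mid',(h1+h2)/2)
print('dist',np.linalg.norm(h1-h2),'yaw of y',np.degrees(np.arctan2(*(h2-h1)[[1,0]])))
cc=[plane(cs,S(*p),.006) for p in[(633,323),(784,414),(741,490),(583,398)]];pc('corner mean',np.mean(cc,0));print(np.round(cc,4))
print('pins',tri(cs,S(350,115),cd,D(318,240)),tri(cs,S(421,206),cd,D(356,330)))
bl=[plane(cs,S(*p),.05) for p in[(331,141),(378,116),(429,183),(384,207)]];pc('black sc',np.mean(bl,0))
bl=[plane(cd,D(*p),.05) for p in[(289,264),(354,255),(383,321),(316,331)]];pc('black sd',np.mean(bl,0))
for z in (.05,.063):
  a,b=plane(cs,S(350,117),z),plane(cs,S(421,207),z);pc('pin scene',[a,b]);print(np.linalg.norm(a-b))
  a,b=plane(cd,D(318,240),z),plane(cd,D(356,330),z);pc('pin side',[a,b]);print(np.linalg.norm(a-b))
```

```text
holes [0.4294 0.2571 0.006 ]
 [0.4022 0.3576 0.006 ]
mid [0.4158 0.3073 0.006 ]
dist 0.10414687895593254 yaw of y 105.15049513142387
corner mean [0.4162 0.312  0.006 ]
[[0.3939 0.2345 0.006 ]
 [0.3626 0.37   0.006 ]
 [0.436  0.3897 0.006 ]
 [0.4725 0.254  0.006 ]]
pins (array([ 0.46150365, -0.01922145,  0.10483097]), np.float64(0.028847941698032918)) (array([0.46795304, 0.02530394, 0.00290545]), np.float64(0.044724315025157654))
black sc [ 4.632e-01 -4.000e-04  5.000e-02]
black sd [ 4.657e-01 -4.000e-04  5.000e-02]
pin scene [[ 0.4528 -0.0508  0.05  ]
 [ 0.4677  0.0552  0.05  ]]
0.107038881051446
pin side [[ 0.4788  0.0602  0.05  ]
 [ 0.4615 -0.0443  0.05  ]]
0.10595986200907935
pin scene [[ 0.4583 -0.0443  0.063 ]
 [ 0.4732  0.0605  0.063 ]]
0.10587598529464158
pin side [[ 0.4719  0.0436  0.063 ]
 [ 0.455  -0.0594  0.063 ]]
0.1043848256817255
```

The scene view gives the cover centre near (0.416, 0.309) with its y axis at about 105°. The seat is near (0.462, 0.003) with its y axis at about 82°. Next I'll hover over the cover and check with the wrist camera.

```bash
cat >> h.py <<'E'
def delta(pos,yaw=None,rpy=None):
    o=bot.get_obs();T=R.from_euler('xyz',o['tcp_rot'],degrees=True)
    if rpy is None: rpy=[180,0,o['tcp_rot'][2] if yaw is None else yaw]
    G=R.from_euler('xyz',rpy,degrees=True)
    s=T.inv().apply(np.array(pos)-o['ee_pos'])/.25;w=(T.inv()*G).as_rotvec()/np.pi
    print('t',o['time'],'tcp',np.round(o['ee_pos'],4),np.round(o['tcp_rot'],2),'F',np.round(o['wrist_force'],2),'op',round(o['opening'],4))
    print('shift',np.round(s,4),'n50',np.linalg.norm(s)/.2,'turn',np.round(w,4),'n',np.linalg.norm(w)/.0477)
    return s,w
E
python3 -c "
from h import *
delta([.416,.308,.23],105)"
```

```text
t 0.15 tcp [0.2336 0.4977 0.2307] [1.800e+02 6.000e-02 6.486e+01] F [-1.04  0.01 -0.23] op 0.0852
shift [-0.3771  0.9829  0.0033] n50 5.263809233279055 turn [-1.00e-04  3.00e-04 -2.23e-01] n 4.675136744057852
```

```bash
python3 -m pendant '[[-0.06,0.16,0,0,0,0,0],[-0.065,0.17,0,0,0,0,0],[-0.065,0.17,0,0,0,0,0],[-0.065,0.17,0,0,0,0,0],[-0.065,0.17,0,0,0,0,0],[-0.055,0.14,0,0,0,0,0],[0,0,0,0,0,-0.045,0],[0,0,0,0,0,-0.045,0],[0,0,0,0,0,-0.045,0],[0,0,0,0,0,-0.045,0],[0,0,0,0,0,-0.043,0],[0,0,0,0,0,0,0]]'
python3 - <<'E'
from h import *
delta([.416,.308,.23],105)
cv2.imwrite('pics/w1.png',bot.camera('wrist')[:,:,::-1])
E
```

```text
time: 1.35
ee_pos: [0.4219, 0.3, 0.2263]
tcp_rot: [-179.6, 0.2, 106.5]
wrist_force: [-0.3, 0.2, 0.9]
opening: 0.0852
t 1.35 tcp [0.4219 0.3    0.2263] [-179.63    0.22  106.54] F [-0.27  0.24  0.93] op 0.0852
shift [ 0.0373 -0.0135 -0.015 ] n50 0.21186831933621275 turn [-0.0021  0.0013  0.0086] n 0.18631707056732746
```

View pics/w1.png

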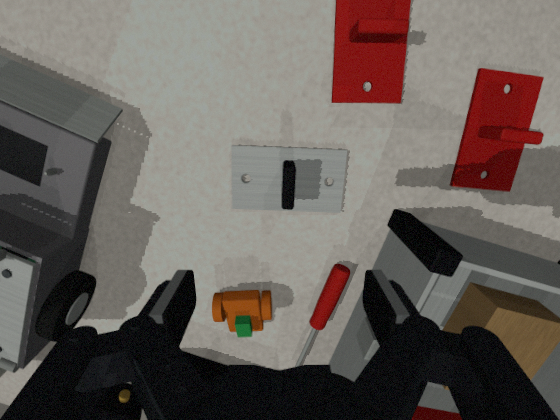

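The wrist view shows the cover at about (289,180) with holes at (246,178) and (329,181). The robot's left side is at the left edge of the picture.

Run:
```python
from h import *
im=cv2.imread('pics/w1.png');c=bot.calibration('wrist')
g=cv2.resize(im[130:230,220:360],None,fx=5,fy=5,interpolation=cv2.INTER_CUBIC);cv2.imwrite('pics/w1z.png',g)
# plate mask: grey brighter? find via non-table saturation
h1=plane(c,(246,178),.006);h2=plane(c,(329,181),.006)
print(h1,h2,(h1+h2)/2,np.linalg.norm(h1-h2),np.degrees(np.arctan2(*(h2-h1)[[1,0]])))
cc=[plane(c,p,.006) for p in[(231,145),(347,149),(344,212),(232,210)]];print(np.round(cc,4),np.mean(cc,0))
```

```text
[0.42948839 0.25849456 0.006     ] [0.40395427 0.35870121 0.006     ] [0.41672133 0.30859789 0.006     ] 0.10340872476556244 104.29557922931059
[[0.3954 0.2311 0.006 ]
 [0.3605 0.3666 0.006 ]
 [0.437  0.3908 0.006 ]
 [0.4752 0.2515 0.006 ]] [0.41700859 0.30999856 0.006     ]
```

View pics/w1z.png

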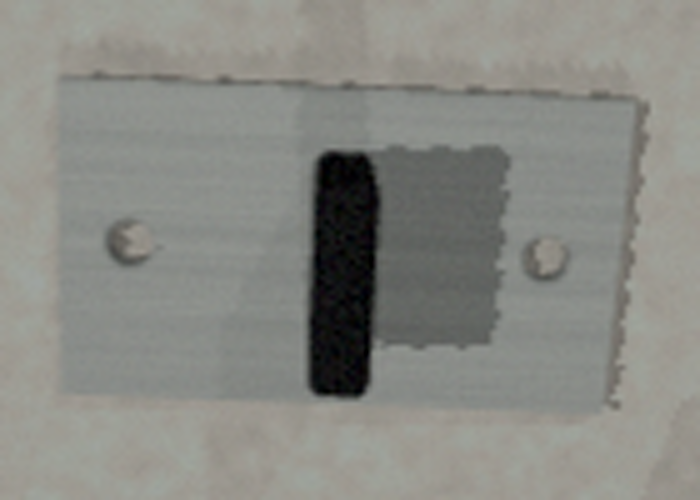

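```bash
python3 -c "
from h import *
delta([.417,.309,.12],104.4)"
```

```text
t 1.4 tcp [0.4219 0.3    0.2263] [-179.63    0.23  106.29] F [-0.05  0.05 -0.36] op 0.0857
shift [ 0.0415 -0.0058  0.4249] n50 2.134985918797684 turn [-0.002   0.0013  0.0105] n 0.22571980534716812
```

```bash
python3 -m pendant '[[0,0,0,-0.002,0.0013,0.0105,0],[0.02,-0.003,0.12,0,0,0,0],[0.02,-0.003,0.15,0,0,0,0],[0,0,0.14,0,0,0,0],[0,0,0,0,0,0,0]]'
python3 - <<'E'
from h import *
delta([.417,.309,.017],104.4)
cv2.imwrite('pics/w2.png',bot.camera('wrist')[:,:,::-1])
E
```

```text
time: 1.9
ee_pos: [0.4181, 0.3101, 0.1214]
tcp_rot: [179.9, -0.1, 103.0]
wrist_force: [-0.2, -0.4, -0.2]
opening: 0.0854
t 1.9 tcp [0.4181 0.3101 0.1214] [ 1.7988e+02 -6.0000e-02  1.0304e+02] F [-0.22 -0.39 -0.21] op 0.0854
shift [-0.0037 -0.0063  0.4176] n50 2.0883227959938857 turn [ 0.0007 -0.0003 -0.0076] n 0.1597266420847051
```

View pics/w2.png

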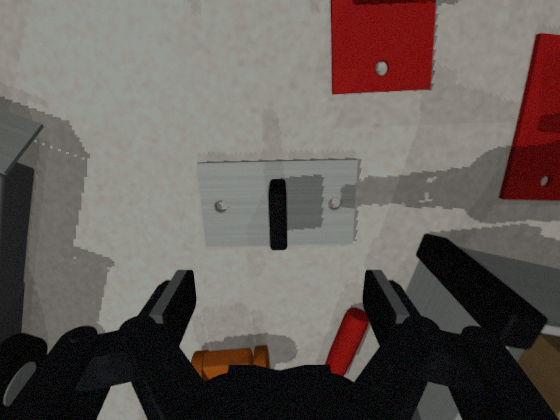

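```bash
python3 - <<'E'
from h import *
c=bot.calibration('wrist')
h1=plane(c,(221.3,206),.006);h2=plane(c,(335.3,203.3),.006)
print((h1+h2)/2,np.linalg.norm(h1-h2),np.degrees(np.arctan2(*(h2-h1)[[1,0]])))
E
python3 -m pendant '[[-0.003,-0.006,0.1,0,0,-0.007,0],[0,0,0.12,0,0,0,0],[0,0,0.1,0,0,0,0],[0,0,0.05,0,0,0,0],[0,0,0,0,0,0,0]]'
python3 - <<'E'
from h import *
delta([.417,.309,.017],104.4)
E
```

```text
[0.41902899 0.31030352 0.006     ] 0.10501145525823614 104.49789936101936
time: 2.45
ee_pos: [0.4232, 0.3135, 0.0409]
tcp_rot: [179.0, -0.4, 103.8]
wrist_force: [0.1, -0.5, 0.7]
opening: 0.0851
t 2.45 tcp [0.4232 0.3135 0.0409] [178.98  -0.43 103.81] F [ 0.13 -0.52  0.72] op 0.0851
shift [-0.0123 -0.0299  0.0952] n50 0.5025416411582591 turn [ 0.0057 -0.0024 -0.0033] n 0.14663756171175865
```

```bash
python3 -m pendant '[[-0.006,-0.016,0,0.0055,-0.0024,-0.003,0],[-0.003,-0.006,0.025,0,0,0,0],[0,0,0.03,0,0,0,0],[0,0,0.02,0,0,0,0],[0,0,0,0,0,0,0]]'
python3 - <<'E'
from h import *
delta([.4183,.3098,.017],104.4)
E
```

```text
time: 2.95
ee_pos: [0.4205, 0.3115, 0.0264]
tcp_rot: [179.7, -0.1, 104.3]
wrist_force: [-0.9, -0.4, 0.7]
opening: 0.0852
t 2.95 tcp [0.4205 0.3115 0.0264] [ 1.7969e+02 -1.1000e-01  1.0430e+02] F [-0.95 -0.4   0.74] op 0.0852
shift [-0.0045 -0.0105  0.0377] n50 0.1969603614297418 turn [ 0.0017 -0.0006 -0.0006] n 0.04071239611274983
```

```bash
python3 -m pendant '[[-0.004,-0.009,0.02,0.0017,-0.0006,0,0],[0,0,0.02,0,0,0,0],[0,0,0.004,0,0,0,0],[0,0,0,0,0,0,0]]'
python3 - <<'E'
from h import *
delta([.4183,.3098,.017],104.4)
cv2.imwrite('pics/w3.png',bot.camera('wrist')[:,:,::-1])
E
```

```text
time: 3.35
ee_pos: [0.4183, 0.3098, 0.0144]
tcp_rot: [-180.0, 0.0, 104.3]
wrist_force: [-0.7, 0.2, -0.3]
opening: 0.0853
t 3.35 tcp [0.4183 0.3098 0.0144] [-1.7997e+02  1.0000e-02  1.0429e+02] F [-0.66  0.19 -0.27] op 0.0853
shift [ 0.0001 -0.     -0.0105] n50 0.052559208553205866 turn [-0.0002  0.0001 -0.0006] n 0.013252731551081505
```

View pics/w3.png

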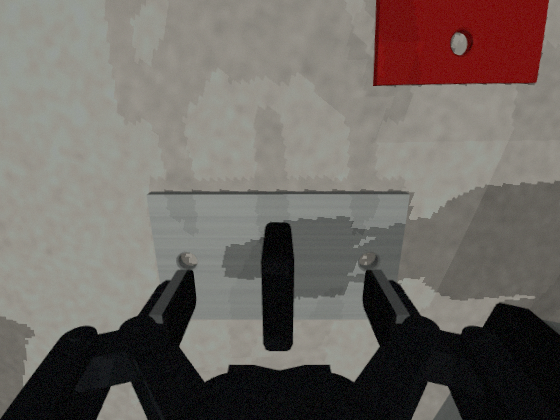

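The fin is centred between the fingers (fin at u≈278, fingers at 195 and 363). Closing now.

```bash
python3 -m pendant '[[0,0,-0.01,0,0,0,0.3],[0,0,0,0,0,0,1],[0,0,0,0,0,0,1],[0,0,0,0,0,0,1],[0,0,0,0,0,0,1],[0,0,0,0,0,0,1],[0,0,0,0,0,0,1]]' 70;python3 -m pendant '[[0,0,-0.02,0,0,0,1],[0,0,-0.04,0,0,0,1],[0,0,-0.04,0,0,0,1],[0,0,-0.04,0,0,0,1],[0,0,0,0,0,0,1]]'
python3 - <<'E'
from h import *
delta([.4183,.3098,.12],104.4)
cv2.imwrite('pics/w4.png',bot.camera('wrist')[:,:,::-1])
E
```

```text
time: 4.1
ee_pos: [0.4188, 0.3101, 0.018]
tcp_rot: [180.0, -0.0, 104.3]
wrist_force: [-1.1, -0.0, 0.9]
opening: 0.013
time: 4.6
ee_pos: [0.418, 0.3095, 0.0552]
tcp_rot: [-179.9, 0.0, 104.3]
wrist_force: [0.2, 0.0, -3.9]
opening: 0.0133
t 4.6 tcp [0.418  0.3095 0.0552] [-1.7992e+02  4.0000e-02  1.0429e+02] F [ 0.16  0.01 -3.85] op 0.0133
shift [ 0.0005  0.0009 -0.2591] n50 1.2953680466810669 turn [-0.0005  0.0002 -0.0006] n 0.01650075917470123
```

View pics/w4.png

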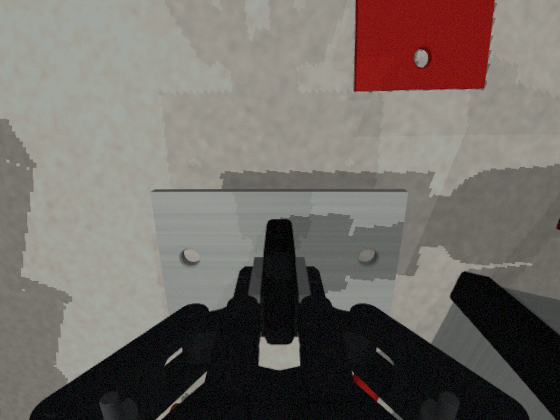

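The cover is lifted level, with its holes visible at (190,257) and (367,256). Now I'll measure where it sits in the grip.

Run:
```python
from h import *
c=bot.calibration('wrist');o=bot.get_obs()
im=cv2.imread('pics/w4.png')
cv2.imwrite('pics/w4z.png',cv2.resize(im[230:285,165:395],None,fx=3.4,fy=3.4,interpolation=cv2.INTER_CUBIC))
zp=o['ee_pos'][2]-.012
h1=plane(c,(190.5,256.5),zp);h2=plane(c,(367.5,256),zp)
m=(h1+h2)/2;T=R.from_euler('xyz',o['tcp_rot'],degrees=True)
print(m,np.linalg.norm(h1-h2),np.degrees(np.arctan2(*(h2-h1)[[1,0]])),'mid in tool',T.inv().apply(m-o['ee_pos']))
```

```text
[0.41497543 0.30876719 0.04246133] 0.1031300490527353 104.58140739946782 mid in tool [ 0.00012964 -0.00288579  0.01200599]
```

View pics/w4z.png

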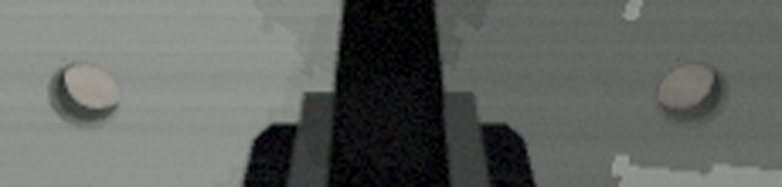

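```bash
python3 -m pendant '[[0,0,-0.08,0,0,0,1],[0,0,-0.12,0,0,0,1],[0,0,-0.15,0,0,0,1],[0,0,-0.15,0,0,0,1],[0,0,-0.12,0,0,0,1],[0,0,-0.05,0,0,0,1],[0,0,0,0,0,0.03,1],[0,0,0,0,0,0.04,1],[0,0,0,0,0,0.03,1],[0,0,0,0,0,0.02,1],[0,0,0,0,0,0,1]]'
python3 - <<'E'
from h import *
delta([.555,-.01,.225],82)
E
```

```text
time: 5.75
ee_pos: [0.417, 0.3088, 0.2256]
tcp_rot: [-179.7, 0.3, 81.9]
wrist_force: [-0.3, -0.0, -4.6]
opening: 0.0128
t 5.75 tcp [0.417  0.3088 0.2256] [-179.72    0.29   81.86] F [-0.25 -0.01 -4.58] op 0.0128
shift [-1.1843  0.7268  0.0047] n50 6.947904328111157 turn [-0.0016  0.0016 -0.0008] n 0.05013818822946246
```

```bash
python3 -m pendant '[[-0.07,0.04,0,0,0,0,1],[-0.12,0.07,0,0,0,0,1],[-0.12,0.075,0,0,0,0,1],[-0.12,0.075,0,0,0,0,1],[-0.12,0.075,0,0,0,0,1],[-0.12,0.075,0,0,0,0,1],[-0.12,0.075,0,0,0,0,1],[-0.12,0.075,0,0,0,0,1],[-0.12,0.075,0,0,0,0,1],[-0.09,0.055,0,0,0,0,1],[-0.05,0.03,0,0,0,0,1],[0,0,0,0,0,0,1]]'
python3 - <<'E'
from h import *
delta([.555,-.01,.225],82)
E
```

```text
time: 6.95
ee_pos: [0.5618, -0.0163, 0.2218]
tcp_rot: [-179.5, 0.3, 83.5]
wrist_force: [-0.2, -0.0, -3.7]
opening: 0.013
t 6.95 tcp [ 0.5618 -0.0163  0.2218] [-179.46    0.33   83.55] F [-0.18 -0.01 -3.7 ] op 0.013
shift [ 0.022  -0.0299 -0.0127] n50 0.1962349787922746 turn [-0.003   0.0019  0.0086] n 0.1945231285778644
```

```bash
python3 -m pendant '[[0.01,-0.01,-0.005,-0.003,0.0019,0.008,1],[0,0,0,0,0,0,1],[0,0,0,0,0,0,1]]'
python3 - <<'E'
from h import *
delta([.555,-.01,.225],82)
cv2.imwrite('pics/w5.png',bot.camera('wrist')[:,:,::-1])
E
```

```text
time: 7.25
ee_pos: [0.5586, -0.0114, 0.2229]
tcp_rot: [-180.0, -0.1, 82.1]
wrist_force: [-0.3, -0.2, -4.2]
opening: 0.0131
t 7.25 tcp [ 0.5586 -0.0114  0.2229] [-1.7999e+02 -7.0000e-02  8.2140e+01] F [-0.33 -0.23 -4.2 ] op 0.0131
shift [ 0.0035 -0.015  -0.0083] n50 0.08759284773588752 turn [-0.0001 -0.0004  0.0008] n 0.01843229516171441
```

View pics/w5.png

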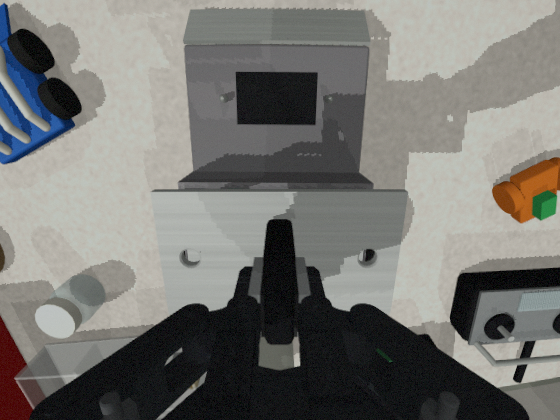

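Run:
```python
from h import *
im=cv2.imread('pics/w5.png')
z=cv2.resize(im[60:140,200:350],None,fx=5,fy=5,interpolation=cv2.INTER_CUBIC);cv2.imwrite('pics/w5z.png',np.clip(z*2.0,0,255).astype(np.uint8))
```

```text
(no output)
```

View pics/w5z.png

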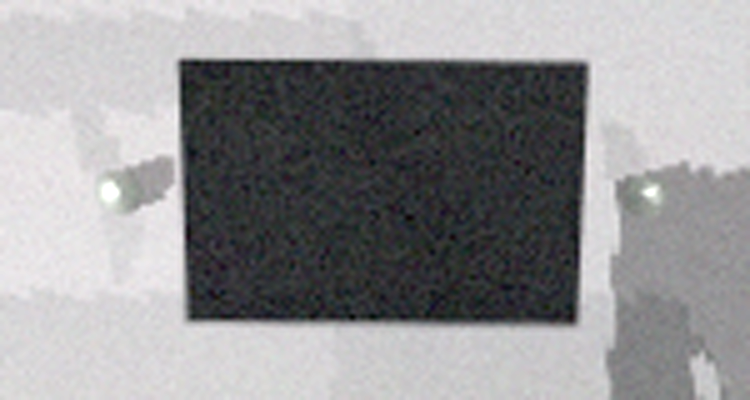

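```bash
python3 - <<'E'
from h import *
c=bot.calibration('wrist');o=bot.get_obs();T=R.from_euler('xyz',o['tcp_rot'],degrees=True)
U=lambda u,v:(u/5+200-.4,v/5+60-.4)
def rep(n,a,b):
    m=(a+b)/2;print(n,np.round(m,4),'len',np.linalg.norm(a-b),'yaw',np.degrees(np.arctan2(*(b-a)[[1,0]])))
    return m
s=rep('pin tops',plane(c,U(112,191),.063),plane(c,U(650,192.5),.063))
q=[plane(c,U(*p),.05) for p in[(180,60),(588,62),(579,321),(188,320)]]
rep('black L/R',(q[0]+q[3])/2,(q[1]+q[2])/2)
zp=o['ee_pos'][2]-.012
h=rep('holes',plane(c,(189.8,257),zp),plane(c,(367.6,256.5),zp))
print('hole mid in tool',T.inv().apply(h-o['ee_pos']))
print('shift world',s-h)
E
python3 - <<'E'
import cv2
im=cv2.imread('pics/w5.png')
cv2.imwrite('pics/w5y.png',cv2.resize(im[230:285,165:395],None,fx=3.4,fy=3.4,interpolation=cv2.INTER_CUBIC))
E
```

```text
pin tops [ 0.4645 -0.0012  0.063 ] len 0.10315788388198117 yaw 81.99632380732557
black L/R [ 0.4645 -0.0007  0.05  ] len 0.07985532863807503 yaw 81.95055559187166
holes [ 0.5561 -0.0109  0.2111] len 0.10367942301854136 yaw 82.34830273559282
hole mid in tool [ 5.56545294e-05 -2.57425281e-03  1.20002358e-02]
shift world [-0.09162797  0.00975143 -0.14809729]
```

View pics/w5y.png

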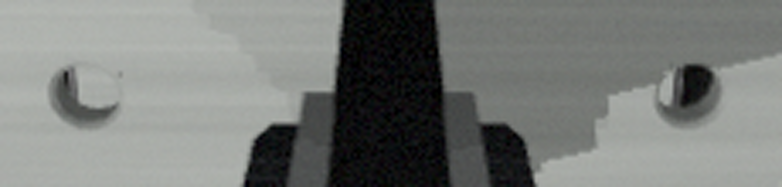

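Both cues agree: pin tops and black panel put the seat at (0.4645, −0.001), yaw 82.0°. The cover is about 2.5 mm off the TCP in tool −y. Moving above the seat.

```bash
python3 -c "
from h import *
delta([.467,-.0013,.2],81.8)"; python3 -m pendant '[[0.003,-0.05,0,0,0,0,1],[0.003,-0.08,0,0,0,0,1],[0.003,-0.08,0,0,0,0,1],[0.003,-0.08,0,0,0,0,1],[0.003,-0.05,0,0,0,0,1],[0,-0.02,0,0,0,0,1],[0,0,0,0,0,0,1]]'; python3 -c "
from h import *
delta([.467,-.0013,.1],81.8)"
```

```text
t 7.3 tcp [ 0.5586 -0.0113  0.2231] [-1.800e+02 -8.000e-02  8.214e+01] F [-0.11 -0.28 -4.24] op 0.013
shift [-0.0105 -0.3686  0.0924] n50 1.9007199687636718 turn [-0.     -0.0004  0.0019] n 0.04074693585671287
time: 8.0
ee_pos: [0.466, 0.0092, 0.224]
tcp_rot: [179.9, -0.1, 82.6]
wrist_force: [0.4, 0.2, -3.6]
opening: 0.0128
t 8.0 tcp [0.466  0.0092 0.224 ] [ 1.7985e+02 -1.3000e-01  8.2610e+01] F [ 0.38  0.17 -3.55] op 0.0128
shift [-0.0422  0.0082  0.4958] n50 2.4881843328377506 turn [ 0.0008 -0.0007  0.0045] n 0.09700995250062147
```

```bash
python3 -m pendant '[[-0.03,0.005,0.05,0.001,-0.0007,0.0045,1],[-0.01,0.003,0.08,0,0,0,1],[0,0,0.1,0,0,0,1],[0,0,0.1,0,0,0,1],[0,0,0.07,0,0,0,1],[0,0,0.03,0,0,0,1],[0,0,0,0,0,0,1]]'; python3 -c "
from h import *
delta([.467,-.0013,.1],81.8)"
```

```text
time: 8.7
ee_pos: [0.4691, -0.0041, 0.1071]
tcp_rot: [-179.8, 0.1, 81.6]
wrist_force: [-0.2, -0.2, -3.9]
opening: 0.0132
t 8.7 tcp [ 0.4691 -0.0041  0.1071] [-1.7984e+02  1.1000e-01  8.1550e+01] F [-0.25 -0.17 -3.94] op 0.0132
shift [ 0.0099 -0.0098  0.0284] n50 0.1581711878403748 turn [-0.0009  0.0006 -0.0014] n 0.03658358132305412
```

```bash
python3 -m pendant '[[0.009,-0.009,0.01,-0.0009,0.0006,-0.0014,1],[0,0,0.01,0,0,0,1],[0,0,0,0,0,0,1],[0,0,0,0,0,0,1]]'
python3 - <<'E'
from h import *
delta([.467,-.0013,.09],81.8)
s=bot.camera('scene')[:,:,::-1];d=bot.camera('side')[:,:,::-1]
cv2.imwrite('pics/s6.png',cv2.resize(s[170:270,200:340],None,fx=5,fy=5,interpolation=cv2.INTER_CUBIC))
cv2.imwrite('pics/d6.png',cv2.resize(d[180:280,220:360],None,fx=5,fy=5,interpolation=cv2.INTER_CUBIC))
E
```

```text
time: 9.1
ee_pos: [0.4685, -0.0017, 0.1037]
tcp_rot: [179.8, -0.0, 81.8]
wrist_force: [-1.5, 0.7, -4.1]
opening: 0.013
t 9.1 tcp [ 0.4685 -0.0017  0.1037] [ 1.7983e+02 -3.0000e-02  8.1800e+01] F [-1.48  0.71 -4.1 ] op 0.013
shift [ 0.0006 -0.0062  0.0546] n50 0.2749865043066038 turn [ 0.001  -0.0002 -0.    ] n 0.02030062982578233
```

View pics/s6.png

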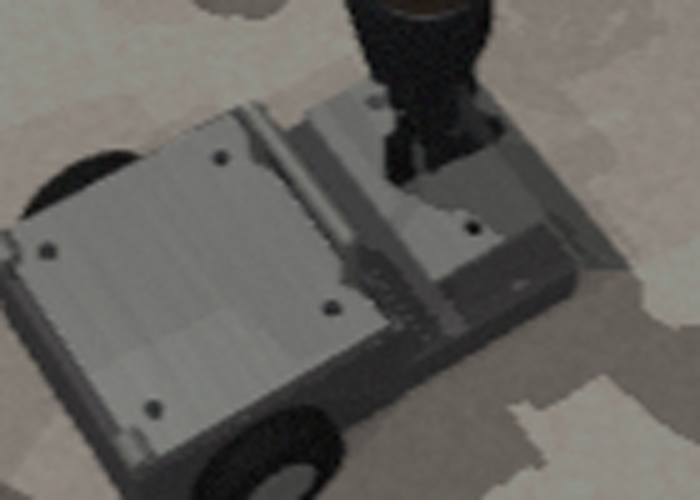

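View pics/d6.png

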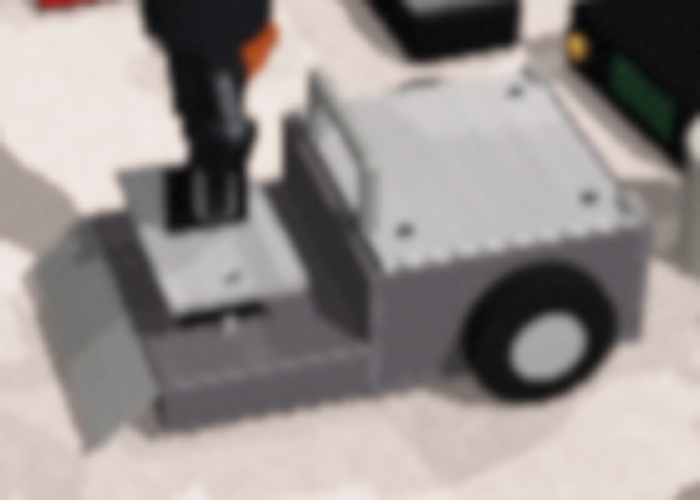

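Run:
```python
from h import *
cs=bot.calibration('scene');cd=bot.calibration('side');o=bot.get_obs()
z=o['ee_pos'][2]-.012
a=plane(cs,(473/5+200-.4,229/5+170-.4),z);b=plane(cs,(377/5+200-.4,102/5+170-.4),z)
print('scene holes',a,b,(a+b)/2,np.linalg.norm(a-b))
h=plane(cd,(234/5+220-.4,277/5+180-.4),z);print('side hole near',h)
for zz in(.057,.063):print('side pin near',plane(cd,(230/5+220-.4,322/5+180-.4),zz))
ax=np.array([np.cos(np.radians(82)),np.sin(np.radians(82)),0])
print('expected holes at seat',np.array([.4645,-.001,0])+.052*ax,np.array([.4645,-.001,0])-.052*ax)
```

```text
scene holes [0.47488434 0.0509622  0.09162376] [ 0.45782277 -0.05304001  0.09162376] [ 0.46635356 -0.0010389   0.09162376] 0.10539238720113202
side hole near [ 0.46081529 -0.05313381  0.09162376]
side pin near [ 0.45936438 -0.04988268  0.057     ]
side pin near [ 0.45632294 -0.05685277  0.063     ]
expected holes at seat [0.471737   0.05049394 0.        ] [ 0.457263   -0.05249394  0.        ]
```

The scene and side views agree with the estimate to about 1–2 mm. I'll correct 1.5 mm in x and descend gently while watching the force.

```bash
python3 -m pendant '[[0,-0.006,0.015,0.001,0,0,1],[0,0,0.02,0,0,0,1],[0,0,0.015,0,0,0,1],[0,0,0,0,0,0,1],[0,0,0,0,0,0,1]]'; python3 -c "
from h import *
delta([.467,-.0013,.068],81.8)"
```

```text
time: 9.7
ee_pos: [0.4669, -0.0014, 0.0902]
tcp_rot: [-180.0, -0.0, 81.8]
wrist_force: [0.1, 0.0, -4.4]
opening: 0.0132
t 9.7 tcp [ 0.4669 -0.0014  0.0902] [-1.7999e+02 -3.0000e-02  8.1800e+01] F [ 0.11  0.04 -4.37] op 0.0132
shift [0.0004 0.0003 0.0887] n50 0.44371601373212505 turn [-0.     -0.0002 -0.    ] n 0.0035129624141103646
```

```bash
python3 -m pendant '[[0,0,0.015,0,0,0,1],[0,0,0.02,0,0,0,1],[0,0,0.02,0,0,0,1],[0,0,0,0,0,0,1]]'; python3 -m pendant '[[0,0,0.01,0,0,0,1],[0,0,0.01,0,0,0,1],[0,0,0,0,0,0,1]]';python3 -c "
from h import *
delta([.467,-.0013,.068],81.8)"
```

```text
time: 10.1
ee_pos: [0.4669, -0.0014, 0.0752]
tcp_rot: [-180.0, -0.0, 81.8]
wrist_force: [-1.1, -0.1, -3.5]
opening: 0.0132
time: 10.4
ee_pos: [0.4668, -0.0014, 0.0696]
tcp_rot: [-180.0, -0.0, 81.8]
wrist_force: [-0.4, 0.3, -3.2]
opening: 0.013
t 10.4 tcp [ 0.4668 -0.0014  0.0696] [-1.7998e+02 -3.0000e-02  8.1800e+01] F [-0.42  0.35 -3.18] op 0.013
shift [0.0005 0.0006 0.0065] n50 0.0326401590167272 turn [-0.0001 -0.0002 -0.    ] n 0.004072685146870179
```

No contact force at 11 mm below the pin tops, so the pins are in the holes. Easing down to the deck.

```bash
python3 -m pendant '[[0,0,0.006,0,0,0,1],[0,0,0.005,0,0,0,1],[0,0,0,0,0,0,1]]'; python3 -m pendant '[[0,0,0.006,0,0,0,1],[0,0,0,0,0,0,1]]'
```

```text
time: 10.7
ee_pos: [0.4671, -0.0014, 0.0684]
tcp_rot: [179.9, -0.0, 81.8]
wrist_force: [0.3, 0.0, -5.1]
opening: 0.0133
time: 10.9
ee_pos: [0.4675, -0.0014, 0.0683]
tcp_rot: [179.8, -0.1, 81.8]
wrist_force: [-0.0, -0.1, -3.9]
opening: 0.0132
```

```bash
python3 -m pendant '[[0,-0.002,0.012,0.001,0,0,1],[0,0,0.0,0,0,0,1]]'; python3 -m pendant '[[0,0,0.012,0,0,0,1]]';python3 -m pendant '[[0,0,0.012,0,0,0,1]]'
python3 - <<'E'
from h import *
delta([.467,-.0013,.068],81.8)
cv2.imwrite('pics/w7.png',bot.camera('wrist')[:,:,::-1])
d=bot.camera('side')[:,:,::-1]
cv2.imwrite('pics/d7.png',cv2.resize(d[180:280,220:360],None,fx=5,fy=5,interpolation=cv2.INTER_CUBIC))
E
```

```text
time: 11.1
ee_pos: [0.468, -0.0014, 0.0686]
tcp_rot: [179.8, -0.1, 81.8]
wrist_force: [-1.4, 0.2, -5.3]
opening: 0.0129
time: 11.2
ee_pos: [0.4682, -0.0014, 0.0679]
tcp_rot: [179.7, -0.1, 81.8]
wrist_force: [-17.9, 0.1, 43.2]
opening: 0.0131
time: 11.3
ee_pos: [0.4682, -0.0014, 0.0679]
tcp_rot: [179.6, -0.1, 81.8]
wrist_force: [-18.1, 0.3, 37.1]
opening: 0.0127
t 11.3 tcp [ 0.4682 -0.0014  0.0679] [ 1.7963e+02 -1.0000e-01  8.1780e+01] F [-18.15   0.34  37.08] op 0.0127
shift [-0.0004 -0.0049 -0.0003] n50 0.024387755554664662 turn [ 0.0021 -0.0006 -0.0001] n 0.044988364329167765
```

View pics/d7.png

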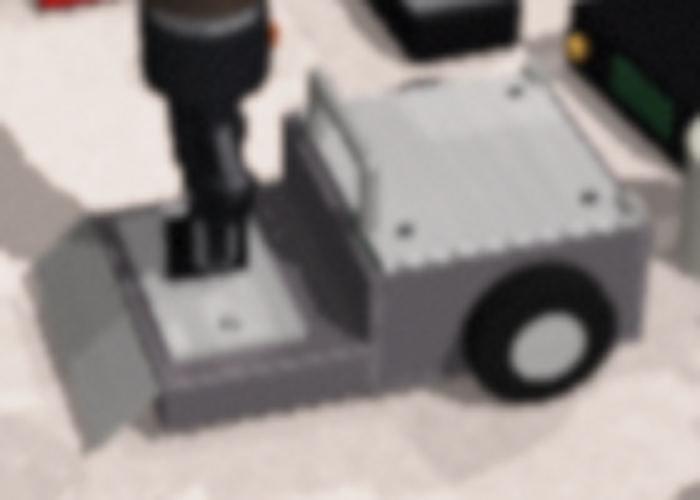

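View pics/w7.png

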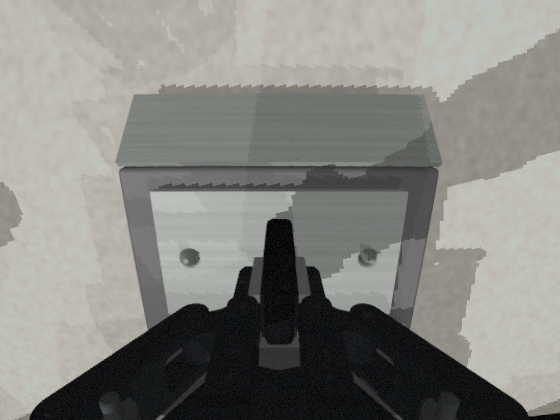

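The cover is on the deck with both pins showing in the holes (189,257) and (367,257), and the 40 N push confirms contact. I'll relax, open fully, back off slowly and check.

```bash
python3 -m pendant '[[0,0,0,0,0,0,1],[0,0,0,0,0,0,1],[0,0,0,0,0,0,0.85]]'; python3 -m pendant '[[0,0,0,0,0,0,0.7],[0,0,0,0,0,0,0.4],[0,0,0,0,0,0,0],[0,0,0,0,0,0,0],[0,0,0,0,0,0,0]]'; python3 -m pendant '[[0,0,-0.04,0,0,0,0],[0,0,-0.08,0,0,0,0],[0,0,-0.12,0,0,0,0],[0,0,-0.12,0,0,0,0],[0,0,-0.12,0,0,0,0],[0,0,-0.1,0,0,0,0],[0,0,0,0,0,0,0]]'
python3 - <<'E'
from h import *
delta([.467,-.0013,.068],81.8)
cv2.imwrite('pics/w8.png',bot.camera('wrist')[:,:,::-1])
E
```

```text
time: 11.7
ee_pos: [0.468, -0.0013, 0.0681]
tcp_rot: [179.6, -0.1, 81.8]
wrist_force: [-0.6, 0.7, 2.8]
opening: 0.0132
time: 12.2
ee_pos: [0.4688, -0.0014, 0.0674]
tcp_rot: [179.6, -0.1, 81.8]
wrist_force: [-0.3, 0.3, 0.1]
opening: 0.0815
time: 12.9
ee_pos: [0.4667, -0.0015, 0.2217]
tcp_rot: [179.5, -0.1, 81.8]
wrist_force: [0.1, -0.7, 0.5]
opening: 0.0852
t 12.9 tcp [ 0.4667 -0.0015  0.2217] [ 1.7952e+02 -1.2000e-01  8.1780e+01] F [ 0.1  -0.67  0.51] op 0.0852
shift [-3.000e-04 -4.200e-03  6.147e-01] n50 3.0738021948806113 turn [ 0.0027 -0.0006 -0.0001] n 0.05789395941089733
```

View pics/w8.png

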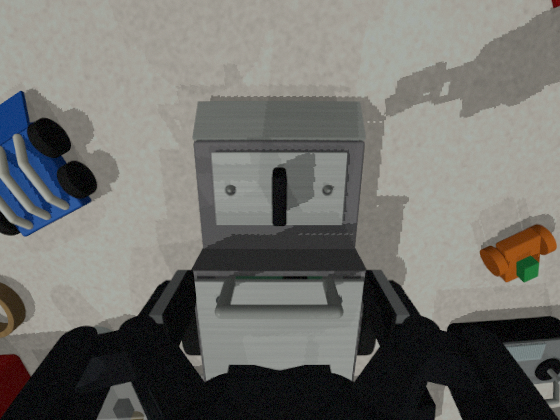

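The wrist view shows the cover seated with pins in both holes at (230,189) and (327,189), and the hatch bar ahead at v≈310. Now a numeric check of the cover and the bar location.

Run:
```python
from h import *
c=bot.calibration('wrist');im=cv2.imread('pics/w8.png')
z=cv2.resize(im[140:330,190:370],None,fx=4,fy=4,interpolation=cv2.INTER_CUBIC);cv2.imwrite('pics/w8z.png',np.clip(z*1.4,0,255).astype(np.uint8)[:600,:])
cc=[plane(c,p,.056) for p in[(211,152),(347,152),(345,227),(216,226)]];print(np.round(cc,4),np.mean(cc,0))
print([round(np.linalg.norm(cc[i]-cc[i-1]),4) for i in range(4)])
a=plane(c,(230.5,189.3),.056);b=plane(c,(327.5,189.3),.056);print('holes',(a+b)/2,np.linalg.norm(a-b),np.degrees(np.arctan2(*(b-a)[[1,0]])))
```

```text
[[ 0.4155 -0.064   0.056 ]
 [ 0.4353  0.0737  0.056 ]
 [ 0.5178  0.0658  0.056 ]
 [ 0.4962 -0.0761  0.056 ]] [ 4.66186630e-01 -1.80734287e-04  5.60000000e-02]
[np.float64(0.0816), np.float64(0.1391), np.float64(0.0829), np.float64(0.1435)]
holes [ 0.46446245 -0.00080703  0.056     ] 0.1031935168966909 81.8050187047259
```

View pics/w8z.png

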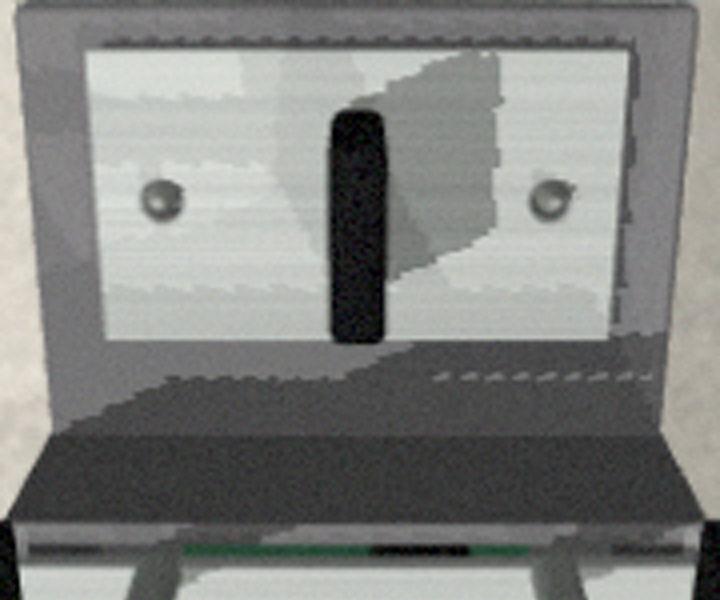

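Run:
```python
from h import *
o=bot.get_obs();print(np.round(o['q'],1))
c=bot.calibration('wrist')
a=plane(c,(220,309),.15);b=plane(c,(340,309),.15);print((a+b)/2,np.linalg.norm(a-b))
delta([.5487,-.0128,.22],-8.1); delta([.5487,-.0128,.22],171.9)
```

```text
[-0.2 -7.1 -3.  93.6  0.1  8. ]
[ 0.54474932 -0.01155306  0.15      ] 0.10334898522309413
t 12.95 tcp [ 0.4664 -0.0015  0.2201] [ 1.7961e+02 -1.1000e-01  8.1790e+01] F [-0.04  0.45  0.17] op 0.0857
shift [0.0022 0.3322 0.0026] n50 1.6610808202101226 turn [ 0.0012 -0.0022  0.4994] n 10.468949849453207
t 12.95 tcp [ 0.4664 -0.0015  0.2201] [ 1.7961e+02 -1.1000e-01  8.1790e+01] F [-0.04  0.45  0.17] op 0.0857
shift [0.0022 0.3322 0.0026] n50 1.6610808202101226 turn [ 0.0022  0.0012 -0.5006] n 10.495577667133443
```

```bash
python3 -m pendant '[[0,0,0,0.001,-0.002,0.03,0],[0,0,0,0,0,0.045,0],[0,0,0,0,0,0.045,0],[0,0,0,0,0,0.045,0],[0,0,0,0,0,0.045,0],[0,0,0,0,0,0.045,0],[0,0,0,0,0,0.045,0],[0,0,0,0,0,0.045,0],[0,0,0,0,0,0.045,0],[0,0,0,0,0,0.045,0],[0,0,0,0,0,0.035,0],[0,0,0,0,0,0,0]]'
python3 - <<'E'
from h import *
delta([.5487,-.0128,.2],-8.1)
E
```

```text
time: 14.15
ee_pos: [0.4622, -0.0015, 0.21]
tcp_rot: [179.6, 0.7, -6.3]
wrist_force: [0.6, 0.1, 1.2]
opening: 0.0855
t 14.15 tcp [ 0.4622 -0.0015  0.21  ] [179.64   0.67  -6.29] F [0.56 0.14 1.22] op 0.0855
shift [0.3493 0.0068 0.0359] n50 1.7558490378386848 turn [0.0021 0.0037 0.0101] n 0.2289001693070534
```

```bash
python3 -m pendant '[[0.05,0,-0.02,0.002,0.0037,0.01,0],[0.08,0.002,-0.01,0,0,0,0],[0.08,0.002,0,0,0,0,0],[0.08,0.002,0,0,0,0,0],[0.05,0,0,0,0,0,0],[0,0,0,0,0,0,0],[0,0,0,0,0,0,0]]'
python3 - <<'E'
from h import *
delta([.5487,-.0128,.19],-8.1)
cv2.imwrite('pics/w9.png',bot.camera('wrist')[:,:,::-1])
E
```

```text
time: 14.85
ee_pos: [0.5525, -0.0153, 0.2165]
tcp_rot: [-179.9, -0.1, -7.5]
wrist_force: [-0.7, -0.6, 0.6]
opening: 0.0856
t 14.85 tcp [ 0.5525 -0.0153  0.2165] [-1.7991e+02 -1.5000e-01 -7.5000e+00] F [-0.7  -0.65  0.57] op 0.0856
shift [-0.0168 -0.0078  0.1059] n50 0.537423046954437 turn [-0.0005 -0.0008  0.0033] n 0.07270279641392807
```

View pics/w9.png

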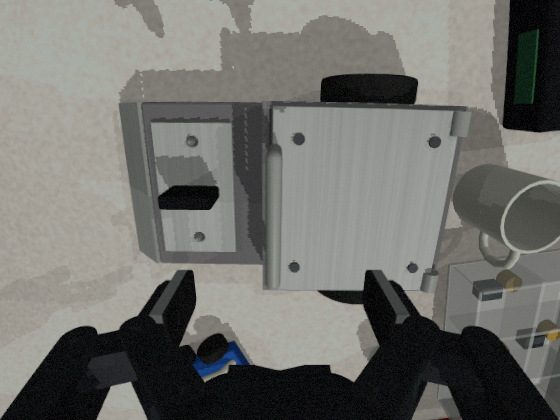

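The bar is visible from about (275,147) to (274,285). The cover is still seated.

Run:
```python
from h import *
c=bot.calibration('wrist');im=cv2.imread('pics/w9.png')
a=plane(c,(275,148),.15);b=plane(c,(274,286),.15);print(a,b,(a+b)/2,np.linalg.norm(a-b))
for v in (180,210,240): print(plane(c,(274.5,v),.15))
h1=plane(c,(193,140.5),.056);h2=plane(c,(199.5,237),.056);print((h1+h2)/2,np.linalg.norm(h1-h2),np.degrees(np.arctan2(*(h1-h2)[[1,0]])))
```

```text
[0.55773953 0.04315134 0.15      ] [ 0.5420495  -0.06648357  0.15      ] [ 0.54989452 -0.01166612  0.15      ] 0.11075193832054098
[0.55434155 0.02071984 0.15      ]
[ 0.55128159 -0.00177316  0.15      ]
[ 0.54800031 -0.02586609  0.15      ]
[ 0.46708984 -0.00144931  0.056     ] 0.10512538848562021 81.2491859708233
```

```bash
python3 -m pendant '[[-0.012,-0.008,0.04,0,-0.0008,0.0033,0],[0,0,0.08,0,0,0,0],[0,0,0.08,0,0,0,0],[0,0,0.06,0,0,0,0],[0,0,0,0,0,0,0],[0,0,0,0,0,0,0]]'
python3 - <<'E'
from h import *
delta([.549,-.0126,.131],-8.1)
E
```

```text
time: 15.5
ee_pos: [0.5462, -0.0115, 0.1484]
tcp_rot: [-179.9, -0.1, -8.1]
wrist_force: [0.4, -0.0, 0.7]
opening: 0.0855
t 15.5 tcp [ 0.5462 -0.0115  0.1484] [-1.7988e+02 -5.0000e-02 -8.1300e+00] F [ 0.42 -0.05  0.73] op 0.0855
shift [0.0118 0.0029 0.0696] n50 0.35344106634932515 turn [-0.0007 -0.0003 -0.0002] n 0.016207406796064774
```

```bash
python3 -m pendant '[[0.011,0.003,0.03,0,0,0,0],[0,0,0.03,0,0,0,0],[0,0,0.02,0,0,0,0],[0,0,0,0,0,0,0],[0,0,0,0,0,0,0]]'
python3 - <<'E'
from h import *
delta([.549,-.0126,.131],-8.1)
E
```

```text
time: 16.0
ee_pos: [0.5495, -0.0126, 0.1287]
tcp_rot: [-179.9, -0.2, -8.1]
wrist_force: [-0.7, 0.6, 0.6]
opening: 0.0854
t 16.0 tcp [ 0.5495 -0.0126  0.1287] [-179.85   -0.22   -8.14] F [-0.68  0.58  0.65] op 0.0854
shift [-0.0021  0.0004 -0.009 ] n50 0.04636774136150049 turn [-0.0008 -0.0012 -0.0002] n 0.030980146202724344
```

```bash
python3 -m pendant '[[0,0,-0.006,0,0,0,0.4],[0,0,0,0,0,0,1],[0,0,0,0,0,0,1],[0,0,0,0,0,0,1],[0,0,0,0,0,0,1],[0,0,0,0,0,0,1],[0,0,0,0,0,0,1]]' 35
python3 - <<'E'
from h import *
delta([.549,-.0126,.131],-8.1)
cv2.imwrite('pics/w10.png',bot.camera('wrist')[:,:,::-1])
d=bot.camera('side')[:,:,::-1]
cv2.imwrite('pics/d10.png',cv2.resize(d[150:280,210:370],None,fx=4.5,fy=4.5,interpolation=cv2.INTER_CUBIC))
E
```

```text
time: 16.7
ee_pos: [0.5485, -0.0124, 0.1312]
tcp_rot: [-179.8, -0.1, -8.1]
wrist_force: [2.1, -0.4, -0.6]
opening: 0.0109
t 16.7 tcp [ 0.5485 -0.0124  0.1312] [-1.7984e+02 -1.2000e-01 -8.1300e+00] F [ 2.07 -0.36 -0.64] op 0.0109
shift [0.002  0.0007 0.001 ] n50 0.011775686017401112 turn [-0.0009 -0.0007 -0.0002] n 0.023465685862500158
```

View pics/w10.png

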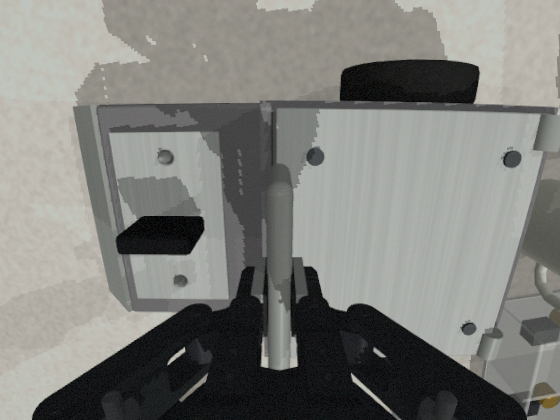

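View pics/d10.png

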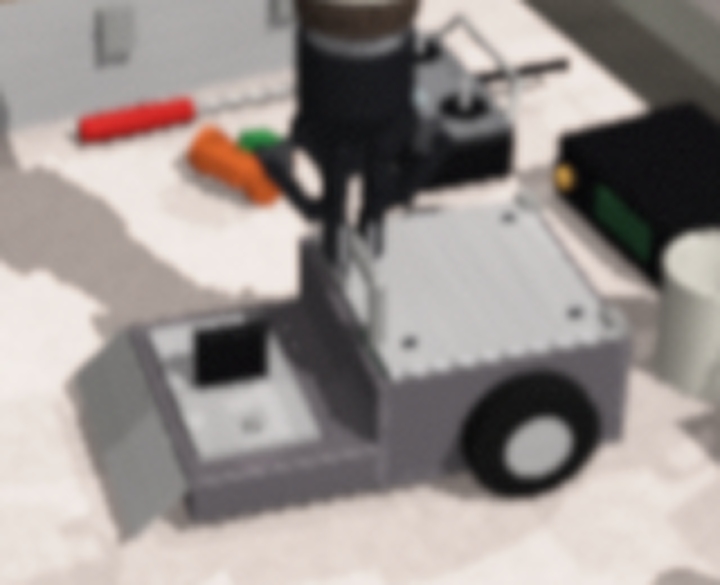

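The bar is gripped (opening 10.9 mm) between the pads. Now I'll work out the arc increments.

```bash
cat >> h.py <<'E'
P0=np.array([.5485,-.0124,.1312]);XF=np.array([np.cos(np.radians(-8.1)),np.sin(np.radians(-8.1)),0])
def theta():
    o=bot.get_obs();T=R.from_euler('xyz',o['tcp_rot'],degrees=True)
    g0=P0+[0,0,.019];g=o['ee_pos']-T.apply([0,0,.019])
    d=g-g0;x=d@XF-.155;z=d[2]+.05;y=d@np.array([-XF[1],XF[0],0])
    th=np.arctan2(z,-x)-np.arctan2(.05,.155)
    print('theta',round(th,4),'rad',round(np.degrees(th),2),'r err mm',round((np.hypot(x,z)-.16286)*1e3,2),'y mm',round(y*1e3,2),'t',o['time'],'rot',np.round(o['tcp_rot'],2),'F',np.round(o['wrist_force'],2),'op',round(o['opening'],4))
    return th
E
python3 - <<'E'
from h import *
theta()
p=np.arctan2(.05,.155);r=.16286
f=lambda t:np.array([-r*np.cos(p+t),-r*np.sin(p+t)])
for d in range(0,68,4):
    a=np.radians(d);print(d,np.round((f(a+np.radians(4))-f(a))/.25,4))
E
```

```text
theta 0.0004 rad 0.02 r err mm -0.01 y mm -0.05 t 16.8 rot [-1.7984e+02 -1.2000e-01 -8.1400e+00] F [-1.46  0.54  0.57] op 0.0107
0 [ 0.0155 -0.0428]
4 [ 0.0184 -0.0416]
8 [ 0.0213 -0.0402]
12 [ 0.024  -0.0386]
16 [ 0.0266 -0.0368]
20 [ 0.0292 -0.0349]
24 [ 0.0315 -0.0328]
28 [ 0.0337 -0.0305]
32 [ 0.0358 -0.0281]
36 [ 0.0376 -0.0255]
40 [ 0.0393 -0.0228]
44 [ 0.0408 -0.02  ]
48 [ 0.0421 -0.0171]
52 [ 0.0432 -0.0141]
56 [ 0.0441 -0.0111]
60 [ 0.0448 -0.008 ]
64 [ 0.0452 -0.0048]
```

```bash
python3 -m pendant '[[0.008,0,-0.02,0,0,0,1],[0.015,0,-0.04,0,0,0,1],[0.018,0,-0.042,0,0,0,1],[0.021,0,-0.04,0,0,0,1],[0,0,0,0,0,0,1]]'; python3 -c "
from h import *
theta()"
```

```text
time: 17.3
ee_pos: [0.5651, -0.0148, 0.1687]
tcp_rot: [-179.8, -0.1, -8.1]
wrist_force: [-2.1, 0.5, -1.7]
opening: 0.0105
theta 0.2521 rad 14.45 r err mm 0.75 y mm -0.1 t 17.3 rot [-1.7984e+02 -6.0000e-02 -8.1400e+00] F [-2.1   0.47 -1.74] op 0.0105
```

```bash
python3 -m pendant '[[0.027,0,-0.036,0,0,0,1],[0.029,0,-0.035,0,0,0,1],[0.032,0,-0.033,0,0,0,1],[0.034,0,-0.03,0,0,0,1],[0.036,0,-0.027,0,0,0,1],[0,0,0,0,0,0,1]]'
python3 - <<'E'
from h import *
theta()
d=bot.camera('side')[:,:,::-1]
cv2.imwrite('pics/d11.png',cv2.resize(d[130:280,210:370],None,fx=4,fy=4,interpolation=cv2.INTER_CUBIC))
E
```

```text
time: 17.9
ee_pos: [0.6005, -0.02, 0.2113]
tcp_rot: [-179.8, 0.5, -8.1]
wrist_force: [1.2, -0.4, -3.8]
opening: 0.011
theta 0.5926 rad 33.96 r err mm 2.62 y mm -0.25 t 17.9 rot [-179.83    0.51   -8.12] F [ 1.22 -0.45 -3.83] op 0.011
```

View pics/d11.png

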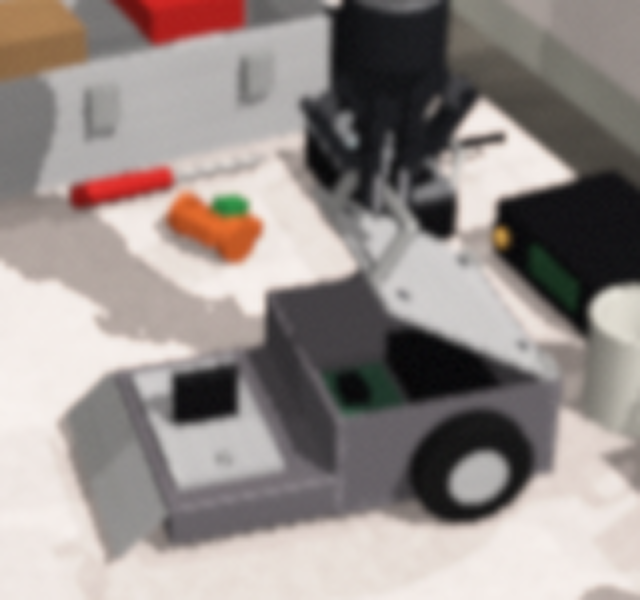

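The side view shows the hatch rising to about 34°, with the bar in the fingers and the cover still seated. I'll continue past the balance point.

```bash
python3 -m pendant '[[0.036,0,-0.024,0,-0.002,0,1],[0.038,0,-0.023,0,0,0,1],[0.04,0,-0.021,0,0,0,1],[0.041,0,-0.019,0,0,0,1],[0,0,0,0,0,0,1]]'; python3 -c "
from h import *
theta()"
```

```text
time: 18.45
ee_pos: [0.635, -0.025, 0.2343]
tcp_rot: [-179.8, 1.2, -8.1]
wrist_force: [-1.0, -1.0, -0.9]
opening: 0.0105
theta 0.8451 rad 48.42 r err mm 4.29 y mm -0.38 t 18.45 rot [-179.83    1.2    -8.1 ] F [-0.96 -0.99 -0.93] op 0.0105
```

```bash
python3 -m pendant '[[0.04,0,-0.014,0,-0.004,0,1],[0.042,0,-0.012,0,-0.002,0,1],[0.043,0,-0.011,0,0,0,1],[0.044,0,-0.008,0,0,0,1],[0,0,0,0,0,0,1]]'
python3 - <<'E'
from h import *
theta()
d=bot.camera('side')[:,:,::-1]
cv2.imwrite('pics/d12.png',cv2.resize(d[130:280,210:370],None,fx=4,fy=4,interpolation=cv2.INTER_CUBIC))
E
```

```text
time: 18.95
ee_pos: [0.6754, -0.0309, 0.2461]
tcp_rot: [-179.8, 2.3, -8.1]
wrist_force: [0.8, -0.0, -0.2]
opening: 0.0103
theta 1.1025 rad 63.17 r err mm 4.02 y mm -0.49 t 18.95 rot [-179.84    2.33   -8.1 ] F [ 0.82 -0.05 -0.16] op 0.0103
```

View pics/d12.png

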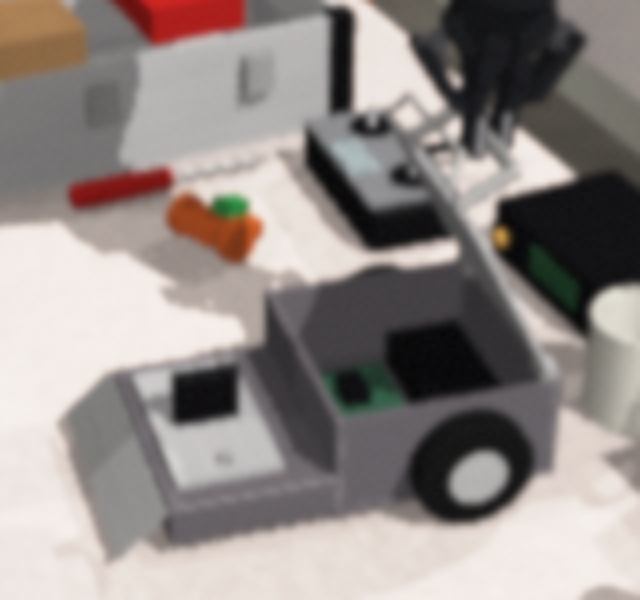

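Run:
```python
from h import *
cd=bot.calibration('side')
Y=np.array([-XF[1],XF[0],0]);seat=np.array([.4645,-.001,.05]);hinge=seat+.24*XF+[0,0,.05]
def vp(uv,off):
    o,d=ray(cd,uv);q=hinge+off*Y;t=((q-o)@Y)/(d@Y);p=o+t*d-q;return p@XF,p[2]
D=lambda u,v:(u/4+210-.4,v/4+130-.4)
for n,u,off in(('bar near end',(513,170),-.047),('hinge near',(553,370),-.086),('edge top near',(468,200),-.086)):
    x,z=vp(D(*u),off);print(n,round(x,4),round(z,4),'r',round(np.hypot(x,z),4),'ang',round(np.arctan2(z,-x),4))
print('bar theta = ang-0.312')
im=bot.camera('side')[:,:,::-1]
cv2.imwrite('pics/d13.png',cv2.resize(im[145:230,300:360],None,fx=7,fy=7,interpolation=cv2.INTER_CUBIC))
```

```text
bar near end -0.0258 0.1614 r 0.1635 ang 1.4123
hinge near 0.0009 0.011 r 0.011 ang 1.6521
edge top near -0.0758 0.1677 r 0.184 ang 1.1463
bar theta = ang-0.312
```

View pics/d13.png

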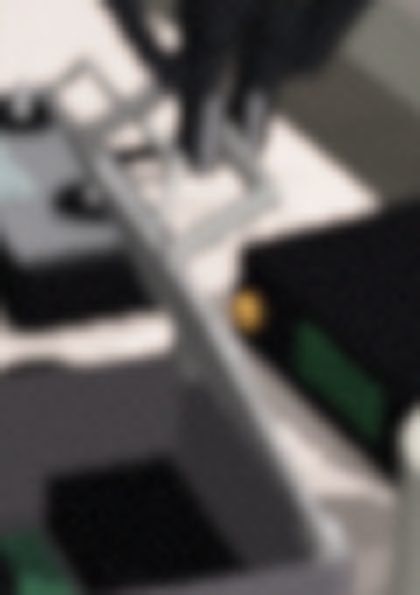

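The image puts the hatch at 1.10 rad (bar radius 163.5 mm), matching the arm's 1.10. I'll go slightly further for margin, pause, then ease back.

```bash
python3 -m pendant '[[0.015,0,-0.002,0,-0.006,0,1],[0.015,0,-0.001,0,-0.004,0,1],[0,0,0,0,0,0,1],[0,0,0,0,0,0,1],[0,0,0,0,0,0,1]]'; python3 -c "
from h import *
theta()
p=np.arctan2(.05,.155)
for d in (66,63,60,57,54):
    a=np.radians(d);r=.163;print(d,np.round(r/.25*np.array([-np.cos(p+a-.0524)+np.cos(p+a),np.sin(p+a)-np.sin(p+a-.0524)]),4))"
```

```text
time: 19.55
ee_pos: [0.6807, -0.0317, 0.2469]
tcp_rot: [-179.9, 4.1, -8.1]
wrist_force: [-0.1, 0.4, 1.6]
opening: 0.0108
theta 1.1384 rad 65.22 r err mm 4.0 y mm -0.5 t 19.55 rot [-179.86    4.15   -8.08] F [-0.06  0.4   1.58] op 0.0108
66 [-0.0339  0.0045]
63 [-0.0336  0.0063]
60 [-0.0332  0.008 ]
57 [-0.0327  0.0098]
54 [-0.0322  0.0115]
```

```bash
python3 -m pendant '[[-0.018,0,0.001,0,0,0,1],[-0.028,0,0.004,0,0,0,1],[-0.028,0,0.006,0,0,0,1],[-0.025,0,0.007,0,0,0,1],[0,0,0,0,0,0,1],[0,0,0,0,0,0,1]]'; python3 -c "
from h import *
theta()"
```

```text
time: 20.15
ee_pos: [0.6546, -0.0279, 0.242]
tcp_rot: [-179.9, 4.1, -8.1]
wrist_force: [1.7, 0.8, -1.3]
opening: 0.0103
theta 0.9778 rad 56.02 r err mm 4.46 y mm -0.41 t 20.15 rot [-179.87    4.06   -8.08] F [ 1.65  0.84 -1.28] op 0.0103
```

```bash
python3 -m pendant '[[-0.016,0,0.004,0,0,0,1],[-0.022,0,0.006,0,0,0,1],[-0.015,0,0.005,0,0,0,1],[0,0,0,0,0,0,1],[0,0,0,0,0,0,1],[0,0,0,0,0,0,1]]'
python3 - <<'E'
from h import *
theta()
im=bot.camera('side')[:,:,::-1]
cv2.imwrite('pics/d14.png',cv2.resize(im[130:280,210:370],None,fx=4,fy=4,interpolation=cv2.INTER_CUBIC))
s=bot.camera('scene')[:,:,::-1]
cv2.imwrite('pics/s14.png',s)
theta()
E
```

```text
time: 20.75
ee_pos: [0.6409, -0.0259, 0.2376]
tcp_rot: [-179.9, 4.1, -8.1]
wrist_force: [2.4, -0.6, -1.8]
opening: 0.0103
theta 0.8911 rad 51.05 r err mm 4.7 y mm -0.39 t 20.75 rot [-179.87    4.07   -8.08] F [ 2.4  -0.57 -1.81] op 0.0103
theta 0.8912 rad 51.06 r err mm 4.68 y mm -0.39 t 20.85 rot [-179.87    4.07   -8.08] F [ 1.09  0.57 -2.  ] op 0.0105
```

View pics/d14.png

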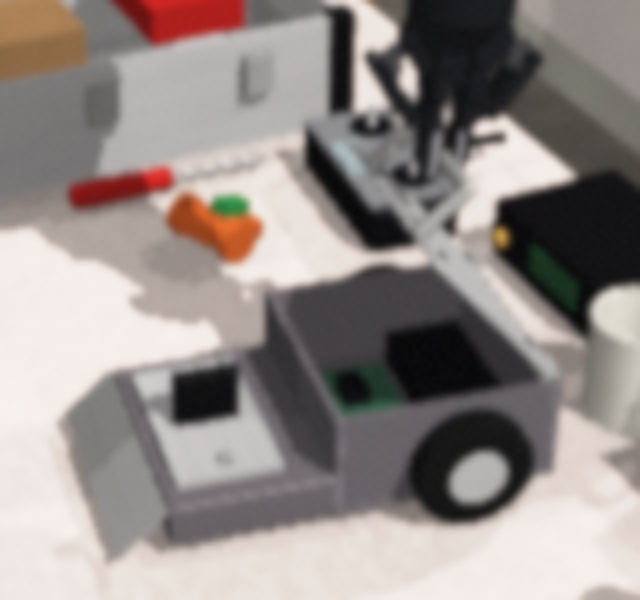

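View pics/s14.png

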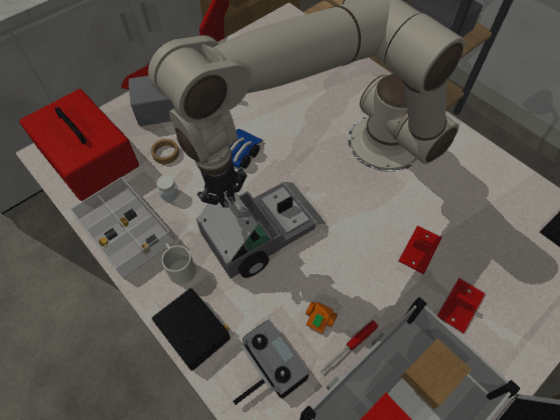

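```bash
python3 - <<'E'
from h import *
cd=bot.calibration('side')
Y=np.array([-XF[1],XF[0],0]);hinge=np.array([.4645,-.001,.1])+.24*XF
im=cv2.imread('pics/d14.png');cv2.imwrite('pics/d14z.png',cv2.resize(im[100:300,340:560],None,fx=3,fy=3))
q=hinge-.047*Y
for u in((464,186),(466,190)):
    o,d=ray(cd,(u[0]/4+210-.4,u[1]/4+130-.4));t=((q-o)@Y)/(d@Y);p=o+t*d-q
    print(np.hypot(p@XF,p[2]),np.arctan2(p[2],-(p@XF))-.312)
s=cv2.imread('pics/s14.png');cs=bot.calibration('scene')
cv2.imwrite('pics/s14z.png',cv2.resize(s[175:250,235:335],None,fx=6,fy=6,interpolation=cv2.INTER_CUBIC))
E
python3 -m pendant '[[0,0,0,0,0,0,1],[0,0,0,0,0,0,1],[0,0,0,0,0,0,1]]'; python3 -c "
from h import *
theta();print(bot.get_obs()['qd'])"
```

```text
0.16661132660918512 0.8764636528346665
0.162720972144788 0.8782079242286287
time: 21.15
ee_pos: [0.6411, -0.0259, 0.2376]
tcp_rot: [-179.9, 4.1, -8.1]
wrist_force: [1.1, -0.6, -2.2]
opening: 0.0105
theta 0.8923 rad 51.12 r err mm 4.65 y mm -0.37 t 21.15 rot [-179.87    4.07   -8.08] F [ 1.11 -0.56 -2.23] op 0.0105
[-0.04880389  0.06819076  0.07381811  0.06493525  0.05607838  0.08871551]
```

View pics/d14z.png

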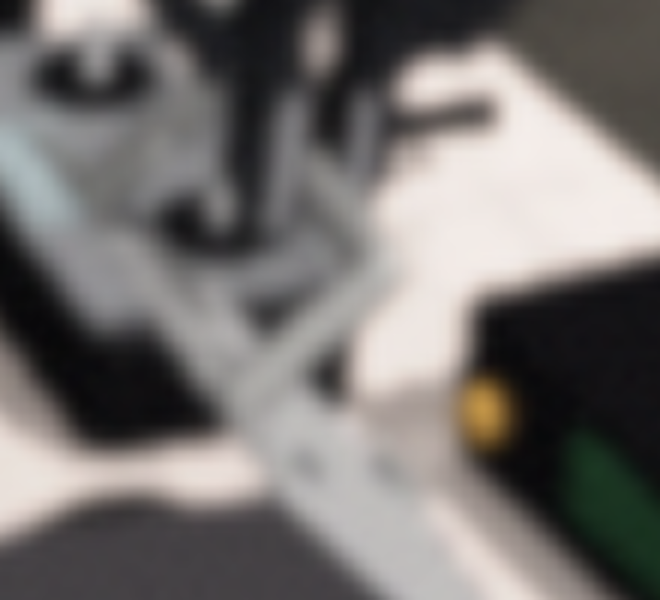

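View pics/s14z.png

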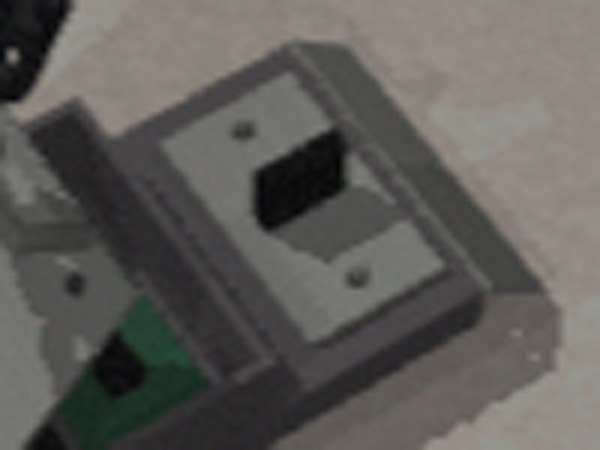

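Arm (0.89) and image (0.88) agree on the hatch angle. The bar is in the pads, the arm is still and the cover is flush, so I'm handing in.

```bash
python3 -c "
from workcell import bot
bot.job_done()"
```

```text
the job is handed in; nothing more can be done
```

I seated the cover over both pins and handed the job in at about 21 s with the gripper holding the hatch still by its bar. `bot.job_done()` reports no verdict, so the result is judged only by my own checks below.

- **Cover:** I pressed it onto the deck (about 40 N up through the wrist) and let it go without dropping it. The wrist camera then put its centre at (0.4645, −0.0008) with its y axis at 81.8°. The seat measured (0.4645, −0.001) and 82.0°. The last scene and side pictures still show it lying flat over the pins.
- **Raising the hatch:** I gripped the bar with 35 N and raised the hatch past the balance point. At the image check it was at 1.10 rad by both the arm and the side camera. I then took it to 1.14 rad by the arm only, and eased it back.
- **Final hold:** The hatch is at 0.89 rad by the arm and 0.88 rad by the side camera, and the arm and hatch held still over the last readings. The force at the wrist is about 2 N.
- **Other things on the table:** I saw no bystander moved in the pictures, but I did not measure their positions.

Two checks were slightly off. The bar crept about 4–5 mm along the pads while the hatch turned, and the tool ended tilted by about 4°. By my figures both stay well inside the limits. My position estimates for the cover also varied by 1–3 mm between views.

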